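# Run along the vial row and seat every cap

## Task

The caps on the curved row of vials in the grey tray are only resting on their vials; with your fingertips closed together, go along the row once, starting at the red cap and taking the blue ones in turn to the far end, and push each cap gently down until it is fully home. Follow the curve with the fingertips low over the row all the way (within about 3 cm above the caps, not swinging out to the side) until the last cap is down. Grasp and lift nothing, leave the tray standing where it is and don't disturb the jar and boxes beside it, then move clear.

Things in the scene. Friction and masses are not known exactly. Their poses are not given: they have to be found in the camera images.
- tray: loose grey curved tray (0.9 kg), six glass vials in a row on an arc. Plates 46 mm wide radially, 200 mm end to end, upper face 27 mm above the worktop. Origin at the underside, z up. Vials stand 110 mm from point arc_center, 28 mm apart on the arc, symmetric about the x axis, which points from the arc centre outward; red cap at the +y end. Starts at any yaw.
- cap0 (a joint): how far the red cap, counted along the row from the red one, has been pushed down onto its vial, in m: 0 to 0.001 at the start (standing loose), 0.005 = fully home against its stop. It moves straight down only, resists with about 5 N friction and stays where it is left.
- cap0_top (a point): centre of the flat top of that red (start of the row) cap, 13 mm across, 9 mm high. About 48 mm above the worktop while loose, 43.5 mm when fully home; it moves with the cap.
- cap1 (a joint): how far the second cap, counted along the row from the red one, has been pushed down onto its vial, in m: 0 to 0.001 at the start (standing loose), 0.005 = fully home against its stop. It moves straight down only, resists with about 5 N friction and stays where it is left.
- cap1_top (a point): centre of the flat top of that blue cap, 13 mm across, 9 mm high. About 48 mm above the worktop while loose, 43.5 mm when fully home; it moves with the cap.
- cap2 (a joint): how far the third cap, counted along the row from the red one, has been pushed down onto its vial, in m: 0 to 0.001 at the start (standing loose), 0.005 = fully home against its stop. It moves straight down only, resists with about 5 N friction and stays where it is left.
- cap2_top (a point): centre of the flat top of that blue cap, 13 mm across, 9 mm high. About 48 mm above the worktop while loose, 43.5 mm when fully home; it moves with the cap.
- cap3 (a joint): how far the fourth cap, counted along the row from the red one, has been pushed down onto its vial, in m: 0 to 0.001 at the start (standing loose), 0.005 = fully home against its stop. It moves straight down only, resists with about 5 N friction and stays where it is left.
- cap3_top (a point): centre of the flat top of that blue cap, 13 mm across, 9 mm high. About 48 mm above the worktop while loose, 43.5 mm when fully home; it moves with the cap.
- cap4 (a joint): how far the fifth cap, counted along the row from the red one, has been pushed down onto its vial, in m: 0 to 0.001 at the start (standing loose), 0.005 = fully home against its stop. It moves straight down only, resists with about 5 N friction and stays where it is left.
- cap4_top (a point): centre of the flat top of that blue cap, 13 mm across, 9 mm high. About 48 mm above the worktop while loose, 43.5 mm when fully home; it moves with the cap.
- cap5 (a joint): how far the last cap, counted along the row from the red one, has been pushed down onto its vial, in m: 0 to 0.001 at the start (standing loose), 0.005 = fully home against its stop. It moves straight down only, resists with about 5 N friction and stays where it is left.
- cap5_top (a point): centre of the flat top of that blue (end of the row) cap, 13 mm across, 9 mm high. About 48 mm above the worktop while loose, 43.5 mm when fully home; it moves with the cap.
- arc_center (a point): centre of the arc of vials, at the level of the worktop; nothing stands for it
- cap_jar: loose clear jar with black lid, 45 mm across, 60 high, standing inside the curve of the tray; origin under its centre; bystander
- filter_box: loose yellow carton 48 x 64 x 41 high, outside the curve of the tray; origin under its centre; bystander
- ferrule_box: loose small box, grey with clear top, 36 x 50 x 18 high, outside the curve of the tray; origin under its centre; bystander
- instrument_corner (a point): top right near corner of the big fixed black instrument box, which stands left of the work: from this point it reaches 0.33 m to the left (+y), 0.46 m back (+x) and down to the worktop, 0.31 m tall; go round its front. A tall binder and bottles stand at the back right, beyond x = 0.73

How it is judged:
By the outcome, as a careful person would: the job done as asked, in the order asked, and still so for the second after the job is handed in, with the robot touching nothing.
It also fails if it takes over 54 s, if anything falls off the work surface, if the arm or the gripper's body presses on something with over 40 N, if the wrist force passes 120 N, or if a joint passes its speed limit or range.

## Robot

A 6-joint arm with a two-finger parallel gripper is mounted at the origin on a cart in front of the work surface, level with it; the furniture and walls round the work are solid. World frame = base frame: x ahead of the robot, y to its left, z up, the work surface at z = 0. Lengths are in m, angles in rad, forces in N, time in s.
With the tool pointing down it reaches from about 0.375 to 0.975 m from the base axis. Payload 3.8 kg.
Tool frame: the origin (TCP) lies midway between the tips of the shut fingers; the grasp point (between the pads) lies 19 mm behind it; z points along the fingers, y is the line along which they close (so a half turn about z gives the same grasp; the last joint's range is limited). The gripper opens to 85 mm and grips with 20 to 120 N. Pads are 22 mm wide; open, the fingers measure 114 mm over their backs; the gripper's body (76 mm by 85 mm) begins 54 mm behind the grasp point. The pads swing forward as they close: fully open they stand 13 mm farther back than shut.
Start: joints at [1.117, 0.264, 1.604, -0, 1.274, -0.037], TCP at [0.273, 0.617, 0.231] pointing down, gripper open.
Joint ranges: [-2.63, 2.63], [-0.94, 2.18], [0.31, 2.57], [-1.31, 4.45], [0, 2.66], [-2.55, 2.55]. Speed limits (rad/s): [2.57, 2.57, 3.14, 3.14, 3.14, 3.14].

## Interface

Orientations are given as a rotation vector (axis times angle).
In Python, from workcell import bot, cams gives the robot as it stands.
- The arm moves only by the tool play_rows, never from a script. Its argument "rows" is a list of rows, each a list of 2 entries, a list of its own where there are three numbers: the shift along the tool's x, y, z scaled (see below), then the turn, a rotation vector about the tool's x, y, z scaled (see below). A call has 1 to 20 rows; each row is the pose to reach, as a shift and turn from the pose commanded when the call began, along the tool's axes at that moment; what a row does not reach only later rows make up. The controller multiplies each number of a shift by 250 mm and each number of a turn by 45 degrees. A row lasts 1/12 s, in which the tool goes at most 41.7 mm and 7.16 degrees, less where a joint would pass 70% of its speed; a pose out of reach is approached as far as the arm can. A call with a number of a shift or a turn outside -1 to 1 is refused whole. A call with a gripper value outside its range is refused whole. "claw" is the opening, from -1 (shut) to 1 (fully open), set as the call begins (left out, the last holds). The fingers move at their own pace and stop on an object; "newtons" is the grip in N (left out, the last holds). Time passes only in rows, so rows that repeat a pose let the fingers close. It gives the time, the measured TCP pose, the force, the opening and the grip force at its end, in the units of the state.
- bot.read_state(): the state, without advancing time (a new reading comes with each control period).
- cams.read_camera(name): name is "scene" or "top" or "wrist"; returns a dict with "image" (400x640x3 uint8, red, green, blue), "K" (3x3 intrinsics, pixels), "T" (4x4, takes a point from camera to world coordinates); the wrist camera has in their place "mount" (4x4, takes a point from camera to tool coordinates, whose origin is the TCP and whose axes are the flange's). Camera axes: x right, y down, z forward; pixel columns grow to the right and rows downward; lengths in m; the calibration is good to about 2 mm. A picture is of the moment at which its call begins: read the wrist's pose just before it. There is no depth.
- bot.finish_job(): hands the job in; it is judged then, once.
The state is a dict: "time": time; "q": joint angles; "joint_vel": joint speeds; "joint_torque": joint torques, N m; "tool_pos": TCP position; "tcp_rot": TCP orientation; "wrist_force": force on the tool from outside, world axes, zero at the start; "torque": the same for the moment, N m; "width": opening from 0.0 (shut) to 1.0 (fully open); "grip_force": force on a finger pad.
Only numpy, scipy, OpenCV 4.12 (cv2) and the standard library are available. Lean on these libraries where they do the work, as an engineer would, in place of code of your own. Each camera call takes 0.05 s, during which the arm holds its last target. There are 200 camera calls.

## Working session

There is one attempt and no reset: what is moved stays moved. The work goes in short steps, Python scripts to look and compute and a tool call to move; the robot and the scene stay as the last step left them, time stands still between calls to the robot, and variables do not carry over. Pictures are saved under pics/ and viewed, at most 10 in all, crops included, and the job is handed in when it is done.

Besides the shell and the picture viewer there is one more tool, called after ">>>" as a command line: name --argument value ..., lists and objects as JSON in quotes. play_rows: Moves the arm, as the interface text tells. Its arguments: {"type":"object","properties":{"rows":{"type":"array","items":{"type":"array"}},"claw":{"type":"number"},"newtons":{"type":"number"}},"required":["rows"]}

```bash
mkdir -p pics
python3 - <<'E'
from workcell import bot,cams
import cv2,numpy as np
s=bot.read_state();print({k:np.round(s[k],3).tolist() for k in s})
for n in("top","scene"):
    c=cams.read_camera(n);cv2.imwrite(f"pics/{n}0.png",c["image"][:,:,::-1]);np.savez(f"{n}0.npz",**c);print(n,c["K"].round(1).tolist(),c["T"].round(3).tolist())
E
```

```text
{'time': 0.0, 'q': [1.117, 0.265, 1.605, -0.0, 1.274, -0.037], 'joint_vel': [-0.001, -0.0, -0.001, 0.0, -0.001, 0.001], 'joint_torque': [-0.0, -51.51, -36.732, 0.0, 0.013, -0.0], 'tool_pos': [0.273, 0.617, 0.23], 'tcp_rot': [-0.65, -3.073, 0.004], 'wrist_force': [0.17, 0.375, 0.295], 'torque': [0.017, 0.006, -0.01], 'grip_force': 0.0, 'width': 0.996}
top [[385.1, 0.0, 320.5], [0.0, 385.1, 196.9], [0.0, 0.0, 1.0]] [[0.018, -0.985, 0.173, 0.388], [-1.0, -0.019, -0.005, -0.156], [0.009, -0.173, -0.985, 1.074], [0.0, 0.0, 0.0, 1.0]]
scene [[436.0, 0.0, 319.2], [0.0, 436.0, 198.4], [0.0, 0.0, 1.0]] [[-0.599, -0.455, 0.659, -0.031], [-0.801, 0.342, -0.491, 0.256], [-0.002, -0.822, -0.569, 0.673], [0.0, 0.0, 0.0, 1.0]]
```

View pics/top0.png

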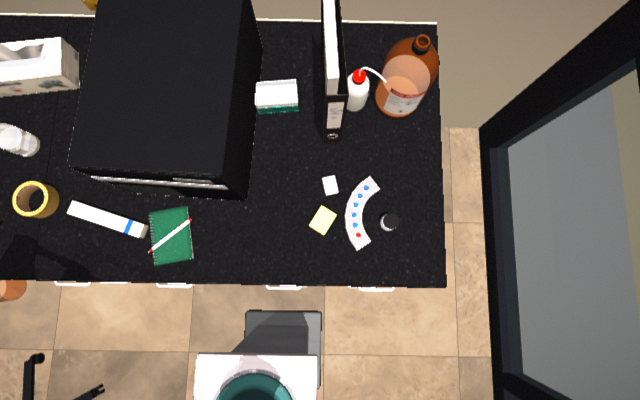

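View pics/scene0.png

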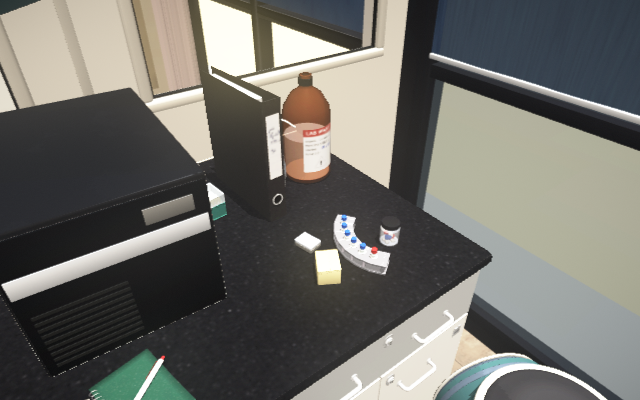

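The top view shows the tray arc around (360,213), with the red cap at (358,235) and blue caps up to (367,187). The jar is at (389,221), the boxes at (322,219) and (330,185), and the instrument's near-right corner at about (245,198). The scene view shows the same layout, with red at (374,250). Next I locate the caps.

```bash
cat > h.py <<'E'
import cv2,numpy as np
from scipy.optimize import least_squares
def caps(img,roi):
    x0,y0,x1,y1=roi; im=cv2.resize(img[y0:y1,x0:x1],None,fx=4,fy=4,interpolation=cv2.INTER_CUBIC)
    h=cv2.cvtColor(im,cv2.COLOR_RGB2HSV);H,S,V=cv2.split(h);out=[]
    for nm,m in(("r",((H<8)|(H>172))&(S>130)&(V>90)),("b",(H>95)&(H<125)&(S>130)&(V>90))):
        n,l,st,c=cv2.connectedComponentsWithStats(m.astype(np.uint8))
        out+=[(nm,st[i,4]/16,*((c[i]+.5)/4-.5+[x0,y0])) for i in range(1,n) if st[i,4]>60]
    return out
def ray(K,T,u,v,z):
    d=T[:3,:3]@np.linalg.solve(K,[u,v,1]);o=T[:3,3];return o+d*(z-o[2])/d[2]
def fit(P,z):
    """P: ordered 6x2 -> centre, yaw, ordered model points"""
    a=(2.5-np.arange(6))*28/110
    f=lambda p:p[:2]+.11*np.c_[np.cos(p[2]+a),np.sin(p[2]+a)]
    best=min((least_squares(lambda p:(f(p)-P).ravel(),[*P.mean(0)-.1*np.r_[np.cos(y),np.sin(y)],y]) for y in np.arange(0,6.3,.8)),key=lambda r:r.cost)
    return best.x,f(best.x),np.sqrt(2*best.cost/6)
E
python3 - <<'E'
from h import *
for n,roi in(("top",(340,170,390,255)),("scene",(325,205,395,275))):
    c=np.load(n+"0.npz");L=caps(c["image"],roi)
    L.sort(key=lambda t:(t[0]!="r",-t[3]))
    W=np.array([ray(c["K"],c["T"],u,v,.045) for _,_,u,v in L])
    for l,w in zip(L,W):print(l[0],np.round(l[1:],1),w.round(4))
    if len(L)==6:
        p,M,e=fit(W[:,:2],0);print(n,p.round(4),"rms",e.round(4));print(M.round(4).tolist())
    if n=="top":
        print("corner",ray(c["K"],c["T"],245,198,.31),"jar",ray(c["K"],c["T"],389,221,.06),"ybox",ray(c["K"],c["T"],322,219,.041),"fbox",ray(c["K"],c["T"],330,185,.018))
E
```

```text
r [ 13.2 358.1 234.5] [ 0.4681 -0.2637  0.045 ]
b [ 13.6 354.6 224.7] [ 0.4944 -0.2545  0.045 ]
b [ 12.4 353.8 214.4] [ 0.522  -0.2522  0.045 ]
b [ 11.8 355.5 204.4] [ 0.5495 -0.2567  0.045 ]
b [ 12.6 359.7 195.3] [ 0.5746 -0.2681  0.045 ]
b [ 13.8 366.1 187.5] [ 0.5966 -0.2854  0.045 ]
top [ 0.5175 -0.3619  1.4031] rms 0.0002
[[0.4678, -0.2638], [0.4941, -0.2544], [0.522, -0.252], [0.5495, -0.2567], [0.575, -0.2681], [0.5967, -0.2856]]
corner [ 0.51653607 -0.00847756  0.31      ] jar [ 0.50427042 -0.34409702  0.06      ] ybox [ 0.50845946 -0.16676857  0.041     ] fbox [ 0.60724319 -0.1877597   0.018     ]
r [ 33.6 374.1 249.5] [ 0.4688 -0.2649  0.045 ]
b [ 25.  362.6 245.2] [ 0.4943 -0.2545  0.045 ]
b [ 19.4 353.2 239.4] [ 0.5217 -0.251   0.045 ]
b [ 18.9 346.9 232.3] [ 0.5494 -0.2557  0.045 ]
b [ 16.9 343.8 224.8] [ 0.5748 -0.2674  0.045 ]
b [ 19.9 343.6 217. ] [ 0.5984 -0.2864  0.045 ]
scene [ 0.5186 -0.3619  1.4105] rms 0.001
[[0.4682, -0.2641], [0.4945, -0.2546], [0.5223, -0.252], [0.5498, -0.2564], [0.5754, -0.2677], [0.5973, -0.285]]
```

>>> play_rows --rows '[[[-0.535,-0.813,0],[0,0,-0.531]],[[-0.535,-0.813,0],[0,0,-0.531]],[[-0.535,-0.813,0],[0,0,-0.531]],[[-0.535,-0.813,0],[0,0,-0.531]],[[-0.535,-0.813,0],[0,0,-0.531]],[[-0.535,-0.813,0],[0,0,-0.531]],[[-0.535,-0.813,0],[0,0,-0.531]],[[-0.535,-0.813,0],[0,0,-0.531]],[[-0.535,-0.813,0],[0,0,-0.531]]]' --claw -1 --newtons 30

```text
time: 0.85
tool_pos: [0.3134, 0.3776, 0.2314]
tcp_rot: [0.001, 3.141, 0.001]
wrist_force: [-0.9, -0.1, -0.5]
width: 0.001
grip_force: 0.0
```

>>> play_rows --rows '[[[-0.248,-0.99,0],[0,0,0]],[[-0.248,-0.99,0],[0,0,0]],[[-0.248,-0.99,0],[0,0,0]],[[-0.248,-0.99,0],[0,0,0]],[[-0.248,-0.99,0],[0,0,0]],[[-0.248,-0.99,0],[0,0,0]],[[-0.248,-0.99,0],[0,0,0]],[[-0.248,-0.99,0],[0,0,0]]]'

```text
time: 1.52
tool_pos: [0.3765, 0.1287, 0.2315]
tcp_rot: [0.006, 3.141, 0.0]
wrist_force: [-0.6, 0.4, 0.7]
width: -0.002
grip_force: 0.0
```

>>> play_rows --rows '[[[-0.1,-0.96,0],[0,0,0]],[[-0.1,-0.96,0],[0,0,0]],[[-0.1,-0.96,0],[0,0,0]],[[-0.1,-0.96,0],[0,0,0]],[[-0.1,-0.96,0],[0,0,0]],[[-0.1,-0.96,0],[0,0,0]],[[-0.1,-0.96,0],[0,0,0]],[[-0.1,-0.96,0],[0,0,0]],[[-0.1,-0.96,0],[0,0,0]]]'

```text
time: 2.27
tool_pos: [0.4011, -0.1086, 0.231]
tcp_rot: [0.003, -3.141, -0.002]
wrist_force: [0.7, -1.1, -0.4]
width: 0.002
grip_force: 0.0
```

>>> play_rows --rows '[[[-0.268,-0.622,0.404],[0,0,0]],[[-0.268,-0.622,0.404],[0,0,0]],[[-0.268,-0.622,0.404],[0,0,0]],[[-0.268,-0.622,0.404],[0,0,0]],[[-0.268,-0.622,0.404],[0,0,0]],[[-0.268,-0.622,0.404],[0,0,0]],[[-0.268,-0.622,0.404],[0,0,0]],[[-0.268,-0.622,0.55],[0,0,0]],[[-0.268,-0.622,0.676],[0,0,0]],[[-0.268,-0.622,0.676],[0,0,0]],[[-0.268,-0.622,0.676],[0,0,0]]]'

```text
time: 3.18
tool_pos: [0.4664, -0.2627, 0.0616]
tcp_rot: [0.004, -3.138, -0.004]
wrist_force: [-0.7, 1.3, 0.4]
width: -0.001
grip_force: 0.0
```

Run:
```python
from workcell import bot,cams
from h import *
s=bot.read_state();print(np.round(s["tool_pos"],4),np.round(s["q"],2),np.round(s["wrist_force"],1))
ims=[cams.read_camera(n)["image"] for n in("wrist","scene")]
c=cams.read_camera("scene");np.savez("scene1.npz",**c)
a=cv2.resize(ims[0],(480,300));b=cv2.resize(ims[1][180:300,280:440],(480,360))
cv2.imwrite("pics/w1.png",np.vstack([a,b])[:600,:,::-1])
```

```text
[ 0.4664 -0.2627  0.0616] [-0.56  0.17  2.05  0.    0.92 -2.13] [-0.7  1.3  0.4]
```

View pics/w1.png

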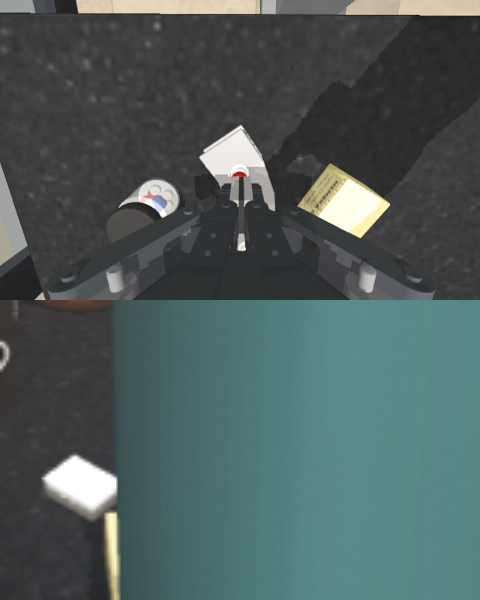

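Wrist view: the shut fingertips are lined up with the red cap (239,172). The jar at (150,205) and the yellow box at (345,200) are clear. The arm blocks the scene camera. Pressing the first cap.

>>> play_rows --rows '[[[-0.004,0,0.03],[0,0,0]],[[-0.004,0,0.05],[0,0,0]],[[-0.004,0,0.06],[0,0,0]],[[-0.004,0,0.066],[0,0,0]],[[-0.004,0,0.071],[0,0,0]],[[-0.004,0,0.074],[0,0,0]],[[-0.004,0,0.077],[0,0,0]],[[-0.004,0,0.077],[0,0,0]],[[-0.004,0,0.077],[0,0,0]]]'

```text
time: 4.08
tool_pos: [0.4689, -0.266, 0.0435]
tcp_rot: [-0.0, 3.141, -0.0]
wrist_force: [-0.1, 1.5, 5.0]
width: -0.002
grip_force: 2.8
```

>>> play_rows --rows '[[[0,0.004,0.003],[0,0,0]],[[0,0.004,0.006],[0,0,0]],[[0,0.004,0.008],[0,0,0]],[[0,0.004,0.008],[0,0,0]],[[0,0.004,0.008],[0,0,0]]]'

```text
time: 4.5
tool_pos: [0.469, -0.2659, 0.0434]
tcp_rot: [-0.001, 3.141, -0.003]
wrist_force: [-4.0, 0.8, 17.8]
width: -0.002
grip_force: 8.5
```

>>> play_rows --rows '[[[0,0,-0.04],[0,0,0]],[[0,0,-0.065],[0,0,0]],[[0,0,-0.065],[0,0,0]],[[-0.05,0.02,-0.065],[0,0,0]],[[-0.104,0.04,-0.065],[0,0,0]],[[-0.104,0.04,-0.065],[0,0,0]],[[-0.104,0.04,-0.065],[0,0,0]]]'

```text
time: 5.08
tool_pos: [0.4956, -0.2541, 0.0568]
tcp_rot: [0.003, -3.141, -0.0]
wrist_force: [0.7, 0.9, 0.6]
width: 0.002
grip_force: 0.0
```

>>> play_rows --rows '[[[0,0,0.02],[0,0,0]],[[0,0,0.035],[0,0,0]],[[0,0,0.043],[0,0,0]],[[0,0,0.049],[0,0,0]],[[0,0,0.054],[0,0,0]],[[0,0,0.058],[0,0,0]],[[0,0,0.062],[0,0,0]],[[0,0,0.065],[0,0,0]],[[0,0,0.065],[0,0,0]],[[0,0,0.065],[0,0,0]]]'

```text
time: 5.92
tool_pos: [0.4944, -0.2546, 0.0433]
tcp_rot: [-0.0, -3.141, -0.001]
wrist_force: [-5.6, 4.8, 18.6]
width: 0.0
grip_force: 9.2
```

>>> play_rows --rows '[[[0,0,-0.04],[0,0,0]],[[0,0,-0.065],[0,0,0]],[[0,0,-0.065],[0,0,0]],[[-0.055,0.005,-0.065],[0,0,0]],[[-0.11,0.01,-0.065],[0,0,0]],[[-0.11,0.01,-0.065],[0,0,0]],[[-0.11,0.01,-0.065],[0,0,0]]]'

```text
time: 6.5
tool_pos: [0.5226, -0.2521, 0.0567]
tcp_rot: [0.002, -3.141, -0.0]
wrist_force: [-0.8, -1.0, -0.8]
width: -0.0
grip_force: 0.0
```

>>> play_rows --rows '[[[0,0,0.02],[0,0,0]],[[0,0,0.035],[0,0,0]],[[0,0,0.043],[0,0,0]],[[0,0,0.049],[0,0,0]],[[0,0,0.054],[0,0,0]],[[0,0,0.058],[0,0,0]],[[0,0,0.062],[0,0,0]],[[0,0,0.065],[0,0,0]],[[0,0,0.065],[0,0,0]],[[0,0,0.065],[0,0,0]]]'

```text
time: 7.33
tool_pos: [0.5216, -0.2522, 0.0434]
tcp_rot: [0.0, -3.141, -0.001]
wrist_force: [-6.9, 3.7, 17.3]
width: -0.004
grip_force: 9.0
```

Cap 3: from (.522,-.252) to (.5497,-.2565), so dx is +.028 and dy is -.0045.

>>> play_rows --rows '[[[0,0,-0.04],[0,0,0]],[[0,0,-0.065],[0,0,0]],[[0,0,-0.065],[0,0,0]],[[-0.055,-0.009,-0.065],[0,0,0]],[[-0.11,-0.018,-0.065],[0,0,0]],[[-0.11,-0.018,-0.065],[0,0,0]],[[-0.11,-0.018,-0.065],[0,0,0]]]'

```text
time: 7.92
tool_pos: [0.5495, -0.2567, 0.0568]
tcp_rot: [0.001, -3.141, -0.0]
wrist_force: [-0.5, -0.1, -0.3]
width: -0.001
grip_force: 0.0
```

>>> play_rows --rows '[[[0,0,0.02],[0,0,0]],[[0,0,0.035],[0,0,0]],[[0,0,0.043],[0,0,0]],[[0,0,0.049],[0,0,0]],[[0,0,0.054],[0,0,0]],[[0,0,0.058],[0,0,0]],[[0,0,0.062],[0,0,0]],[[0,0,0.065],[0,0,0]],[[0,0,0.065],[0,0,0]],[[0,0,0.065],[0,0,0]]]'

```text
time: 8.75
tool_pos: [0.5487, -0.2566, 0.0434]
tcp_rot: [0.001, -3.14, -0.001]
wrist_force: [-6.6, 3.9, 18.1]
width: -0.003
grip_force: 9.0
```

Cap 4: to (.575,-.268), so dx is +.0257 and dy is -.0115.

>>> play_rows --rows '[[[0,0,-0.04],[0,0,0]],[[0,0,-0.065],[0,0,0]],[[0,0,-0.065],[0,0,0]],[[-0.051,-0.023,-0.065],[0,0,0]],[[-0.102,-0.046,-0.065],[0,0,0]],[[-0.102,-0.046,-0.065],[0,0,0]],[[-0.102,-0.046,-0.065],[0,0,0]]]'

```text
time: 9.33
tool_pos: [0.5751, -0.2683, 0.0568]
tcp_rot: [0.0, -3.141, -0.0]
wrist_force: [0.4, 0.9, 0.8]
width: -0.002
grip_force: 0.0
```

>>> play_rows --rows '[[[0,0,0.02],[0,0,0]],[[0,0,0.035],[0,0,0]],[[0,0,0.043],[0,0,0]],[[0,0,0.049],[0,0,0]],[[0,0,0.054],[0,0,0]],[[0,0,0.058],[0,0,0]],[[0,0,0.062],[0,0,0]],[[0,0,0.065],[0,0,0]],[[0,0,0.065],[0,0,0]],[[0,0,0.065],[0,0,0]]]'

```text
time: 10.17
tool_pos: [0.5742, -0.2679, 0.0434]
tcp_rot: [0.001, -3.14, -0.001]
wrist_force: [-6.7, 4.1, 16.3]
width: -0.006
grip_force: 8.4
```

Cap 5: to (.597,-.2853), so dx is +.0223 and dy is -.0172.

>>> play_rows --rows '[[[0,0,-0.04],[0,0,0]],[[0,0,-0.065],[0,0,0]],[[0,0,-0.065],[0,0,0]],[[-0.045,-0.034,-0.065],[0,0,0]],[[-0.089,-0.069,-0.065],[0,0,0]],[[-0.089,-0.069,-0.065],[0,0,0]],[[-0.089,-0.069,-0.065],[0,0,0]]]'

```text
time: 10.75
tool_pos: [0.5973, -0.2856, 0.0568]
tcp_rot: [-0.0, -3.141, -0.0]
wrist_force: [-0.3, -0.2, -0.0]
width: -0.001
grip_force: 0.0
```

>>> play_rows --rows '[[[0,0,0.02],[0,0,0]],[[0,0,0.035],[0,0,0]],[[0,0,0.043],[0,0,0]],[[0,0,0.049],[0,0,0]],[[0,0,0.054],[0,0,0]],[[0,0,0.058],[0,0,0]],[[0,0,0.062],[0,0,0]],[[0,0,0.065],[0,0,0]],[[0,0,0.065],[0,0,0]],[[0,0,0.065],[0,0,0]]]'

```text
time: 11.58
tool_pos: [0.5967, -0.2851, 0.0434]
tcp_rot: [0.001, -3.14, -0.001]
wrist_force: [-8.1, 3.6, 16.1]
width: 0.001
grip_force: 7.8
```

All six reached the stop. Lifting straight up, then back towards the base.

>>> play_rows --rows '[[[0,0,-0.06],[0,0,0]],[[0,0,-0.2],[0,0,0]],[[0,0,-0.36],[0,0,0]],[[0,0,-0.52],[0,0,0]],[[0,0,-0.68],[0,0,0]],[[0,0,-0.76],[0,0,0]],[[0.16,0.1,-0.76],[0,0,0]],[[0.32,0.2,-0.76],[0,0,0]],[[0.48,0.3,-0.76],[0,0,0]],[[0.64,0.4,-0.76],[0,0,0]],[[0.76,0.5,-0.76],[0,0,0]],[[0.76,0.6,-0.76],[0,0,0]],[[0.76,0.7,-0.76],[0,0,0]],[[0.76,0.8,-0.76],[0,0,0]],[[0.76,0.9,-0.76],[0,0,0]],[[0.76,0.98,-0.76],[0,0,0]],[[0.76,0.98,-0.76],[0,0,0]],[[0.76,0.98,-0.76],[0,0,0]]]'

```text
time: 13.08
tool_pos: [0.407, -0.0399, 0.2311]
tcp_rot: [-0.005, 3.141, -0.001]
wrist_force: [0.7, -0.6, -0.2]
width: 0.002
grip_force: 0.0
```

Run:
```python
from workcell import bot,cams
from h import *
for n,roi in(("top",(340,170,390,255)),("scene",(325,205,395,275))):
    c=cams.read_camera(n);np.savez(n+"2.npz",**c)
    L=sorted(caps(c["image"],roi),key=lambda t:(t[0]!="r",-t[3]));L0=sorted(caps(np.load(n+"0.npz")["image"],roi),key=lambda t:(t[0]!="r",-t[3]))
    for a,b in zip(L,L0):print(n,a[0],np.round(np.array(a[2:])-b[2:],2))
    if n=="top":x=c["image"][140:290,270:430]
    else:y=c["image"][190:300,280:440]
cv2.imwrite("pics/e.png",np.vstack([cv2.resize(x,(480,310)),cv2.resize(y,(480,290))])[:,:,::-1])
```

```text
top r [-0.09  0.13]
top b [-0.09  0.25]
top b [-0.1   0.13]
top b [-0.18  0.2 ]
top b [-0.19  0.25]
top b [-0.17  0.37]
scene r [-0.28  1.79]
scene b [-0.47  2.11]
scene b [-0.12  1.51]
scene b [0.01 1.63]
scene b [-0.15  1.52]
scene b [-0.07  2.2 ]
```

View pics/e.png

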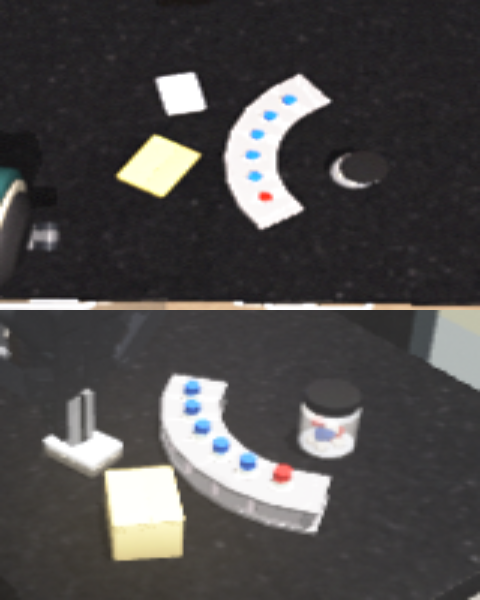

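The final picture shows all six caps seated at the same low level. They have shifted 1.5 to 2.2 px down in the scene view and under 0.5 px in the top view. The tray, jar and boxes have not moved, and the arm is clear.

```bash
python3 -c "
from workcell import bot
print(bot.finish_job())"
```

```text
the job is handed in; nothing more can be done
None
```

I pushed all six caps fully home in order from the red one, with the tray, jar and boxes left in place, and handed the job in with the arm clear at about 13 s.

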